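Close up a stacking crucible rack in the fume hood

TASK

Close up the crucible rack. Push the lower tier with its two crucibles along the base frame's runners, without lifting it and with the crucibles left standing, until its four corner posts drop fully home in the sockets, then shove the base's slide bolt fully in over it. Then pick up the one perforated guard whose posts match the tier, set it down gently (do not drop it) with all four posts fully home in the tier's top sockets, and leave everything else on the bench where it is.

Things in the scene. Friction and masses are not known exactly. Their poses are not given: they have to be found in the camera images.
- dock: Fixed stainless base frame: two parallel runners along its x (x -165 to +85 mm), 30 mm wide, centred at y = -50 and +50 mm, flat tops 35 mm above the bench. Each has two round sockets, 19 mm wide, 20 mm deep, at x = -65 and +65 mm. Origin: on the bench, midway between the four sockets; x along the runners, roughly away from the robot, y to the left, z up. The tier is pushed in +x.
- dock_home (a point): Point of the base frame, 19 mm above its origin, where the tier's origin lies when its four posts are fully home, their shoulders on the runner tops. A lip along each runner's outer edge rises 19 mm above the runner top, its inner face at |y| = 65 mm; between the lips the tier has 3 mm of play each way. Low cross-bars (16 mm high) join the runners.
- bolt (a joint): Slide bolt on the left (+y) side of the base frame, in m: 0 is drawn out, 0.028 is fully in (end stop). It slides along the frame's -y, over the tier's lower side rail; about 1.5 N of friction, stays where it is left. The tier's rail blocks it until the tier has dropped home.
- bolt_lug (a point): Centre of the top of the bolt's upright push lug: 24 mm along the frame's x, 8 mm thick along y, its top 106 mm above the bench; the upper 28 mm stand free above the bolt's guide channel. With the bolt at 0 it lies at frame x 0, y +96 mm; the guide and bolt end at y +114 mm (69 mm high) and the bench outside it is free.
- tier: Loose stainless lower tier, 0.5 to 1.1 kg, standing on the runners 40 to 75 mm short of its sockets. Four 24 mm posts at x = +-65, y = +-50 mm, each with a tapered spigot below (16 mm long, 15 mm wide, 7 mm at the tip). Deck 34 mm above the origin. Origin: at the level of the spigot tips, midway between the posts; x along the long side and the runners, z up; half a turn changes nothing.
- tier_end (a point): Middle of the outer face of the lower rail at the tier's end nearest the robot, the place to push: 77 mm from the origin along -x, 34 mm above it, flush with the posts. It takes 1.5 to 6 N to slide the tier. This rail is 12 mm high, 76 mm free between the posts. Upper rails (73 to 83 mm above the origin) lie 8 mm further in; the socket blocks above the posts leave 64 mm free and overhang the rail by 6 mm.
- tier_home (a point): Point of the tier, 77 mm above its origin, where the guard's origin lies when fully home in the tier's top sockets. These are 19 mm wide, 19 mm deep, in 36 mm square blocks on top of the four posts, their rims 93 mm above the tier's origin.
- crucible1: White low-form porcelain crucible with a lid, 43 mm wide, 31 mm high, 35 g, standing loose on the tier's deck. Origin at the centre of its underside, z up.
- crucible2: A second, like the first.
- guard: Loose perforated stainless guard of this stack, 0.36 to 0.6 kg: a flat box 154 x 124 mm (46 to 68 mm above the origin) on four 24 mm posts at x = +-65, y = +-50 mm, flush with the box's sides, with spigots below like the tier's (shoulder 16 mm above the tips). It stands on them. Origin: level with the spigot tips, midway between the posts; x along the long side, z up; half a turn changes nothing.
- guard_handle (a point): Middle of the grip of the guard's black bow handle: a round bar 18 mm thick, straight for 90 mm along the guard's x, its centre 110 mm above the guard's origin and 42 mm above the box.
- big_guard: A like guard of another set, longer and narrower: box 184 x 100 mm, posts at x = +-80, y = +-38 mm. It does not fit the tier; leave it. Origin and axes as the guard's.
- burner: Bystander: gas burner, 143 mm high, on a blue-green foot 76 mm wide. Origin under its centre.
- acid_bottle: Bystander: amber bottle, 64 mm wide, 150 mm high. Origin under its centre.
- wash_bottle: Bystander: white bottle, 60 mm wide, 145 mm high. Origin under its centre.
- block_lid: Bystander: flat steel cover plate, 140 x 95 x 4 mm, with a black ball knob, 40 mm high in all. Origin under its centre.
- spatula: Bystander: a 185 mm long flat steel spatula lying on the bench, 6 mm thick. Origin under its middle.
There are look-alikes about, which are no part of the job. Leave any black or brown look-alike of the crucible1 alone.

How it is judged:
By the outcome, as a careful person would: the job done as asked, in the order asked, and still so for the second after the job is handed in, with the robot touching nothing.
It also fails if it takes over 67 s, if anything falls off the work surface, if the arm or the gripper's body presses on something with over 40 N, if the wrist force passes 120 N, or if a joint passes its speed limit or range.

ROBOT

A 6-joint arm with a two-finger parallel gripper is mounted at the origin on the work surface. World frame = base frame: x ahead of the robot, y to its left, z up, the work surface at z = 0. Lengths are in m, angles in degrees, forces in N, time in s.
With the tool pointing down it reaches from about 0.25 to 0.725 m from the base axis. Payload 9.7 kg.
Tool frame: the origin (TCP) lies midway between the tips of the shut fingers; the grasp point (between the pads) lies 19 mm behind it (bot.hold_point_z is the distance from the TCP to the grasp point, in m); z points along the fingers, y is the line along which they close (so a half turn about z gives the same grasp; the last joint's range is limited). The gripper opens to 85 mm and grips with 20 to 120 N. Pads are 22 mm wide; open, the fingers measure 114 mm over their backs; the gripper's body (76 mm by 85 mm) begins 54 mm behind the grasp point. The pads swing forward as they close: fully open they stand 13 mm farther back than shut.
Start: joints at [-69.156, 4.979, 10.078, 95.1, 0, 90], TCP at [0.196, -0.514, 0.231] pointing down, gripper open.
Joint ranges: [-179.16, 179.16], [-48.56, 103.87], [-65.8, 70.77], [-126.05, 130.52], [-82.76, 87.17], [-180, 180]. Speed limits (degrees/s): [127.2, 127.2, 147.25, 180, 180, 180].

INTERFACE

Orientations are given as [roll, pitch, yaw] about the fixed x, y, z axes, in that order (R = Rz(yaw) Ry(pitch) Rx(roll)).
In Python, from workcell import bot gives the robot as it stands.
- The arm moves only by the tool play_rows, never from a script. Its argument "steps" is a list that holds one entry, the list of rows, each a list of 4 numbers: the shift along the tool's x, y, z in m, then the turn about the tool's z in rad. In form: [[[tx, ty, tz, yaw], ...]]. A call has exactly 5 rows; each row shifts and turns the commanded pose from where the row before left it, along the tool's axes as they then stand; what a row does not reach is not made up. A row lasts 1/12 s, in which the tool goes at most 41.7 mm and 7.16 degrees, less where a joint would pass 70% of its speed; a pose out of reach is approached as far as the arm can. A call is refused whole if a number of a shift passes 0.0417 or a number of a turn 0.125, either way. A call with a gripper value outside its range is refused whole. "gripper" is the finger opening in m, from 0 to 0.0854, set as the call begins (left out, the last holds). The fingers move at their own pace and stop on an object; "squeeze" is the grip in N (left out, the last holds). Time passes only in rows, so rows that do not move let the fingers close, or fill a call up. It gives the time, the measured TCP pose, the force, the opening and the grip force at its end, in the units of the state.
- bot.get_obs(): the state, without advancing time (a new reading comes with each control period).
- bot.camera(name): name is "side" or "top" or "wrist"; returns a dict with "img" (420x560x3 uint8, blue, green, red), "vfov" (degrees; the focal length in pixels is half the picture's height over the tangent of half this angle, whatever the lens; pixels are square), "cx", "cy" (the principal point, pixels), "xyz" and "attitude" of the camera in the world. Camera axes: x right, y down, z forward; pixel columns grow to the right and rows downward; lengths in m; the calibration is good to about 2 mm. A picture is of the moment at which its call begins. There is no depth.
- bot.job_done(): hands the job in; it is judged then, once.
The state is a dict: "time": time; "q": joint angles; "qd": joint speeds; "joint_efforts": joint torques, N m; "ee_pos": TCP position; "tcp_rot": TCP orientation; "wrist_force": force on the tool from outside, world axes, zero at the start; "torque": the same for the moment, N m; "opening": finger opening in m; "grasp_force": force on a finger pad.
Only numpy, scipy, OpenCV 4.12 (cv2) and the standard library are available. Lean on these libraries where they do the work, as an engineer would, in place of code of your own. Each camera call takes 0.05 s, during which the arm holds its last target. There are 200 camera calls.

## Working session

There is one attempt and no reset: what is moved stays moved. The work goes in short steps, Python scripts to look and compute and a tool call to move; the robot and the scene stay as the last step left them, time stands still between calls to the robot, and variables do not carry over. Pictures are saved under pics/ and viewed, at most 13 in all, crops included, and the job is handed in when it is done.

Besides the shell and the picture viewer there is one more tool, called after "Emit:" in YAML: its name, and indented under it one key for each argument. play_rows: Moves the arm, as the interface text tells. Its arguments: {"type":"object","properties":{"steps":{"type":"array","items":{"type":"array","items":{"type":"array","items":{"type":"number"}}}},"gripper":{"type":"number"},"squeeze":{"type":"number"}},"required":["steps"]}

```bash
ls; mkdir -p pics; cat > h.py <<'E'
import numpy as np, cv2
from scipy.spatial.transform import Rotation as R
from workcell import bot
def rot(a): 
    a=np.array(a,float)
    return a if a.shape==(3,3) else R.from_euler('xyz',a,degrees=True).as_matrix()
def ray(c,uv):
    f=c['img'].shape[0]/2/np.tan(np.radians(c['vfov'])/2)
    uv=np.atleast_2d(uv).astype(float)
    d=np.c_[(uv[:,0]-c['cx'])/f,(uv[:,1]-c['cy'])/f,np.ones(len(uv))]
    return np.array(c['xyz']),d@rot(c['attitude']).T
def onz(c,uv,z):
    o,d=ray(c,uv); return o+d*((z-o[2])/d[:,2])[:,None]
def proj(c,P):
    f=c['img'].shape[0]/2/np.tan(np.radians(c['vfov'])/2)
    p=(np.atleast_2d(P)-np.array(c['xyz']))@rot(c['attitude'])
    return np.c_[p[:,0]/p[:,2]*f+c['cx'],p[:,1]/p[:,2]*f+c['cy']]
E
python3 - <<'E'
from h import *
import pickle
for n in ['top','side','wrist']:
    c=bot.camera(n); print(n,{k:v for k,v in c.items() if k!='img'}); cv2.imwrite(f'pics/{n}0.png',c['img']); pickle.dump(c,open(f'{n}0.pkl','wb'))
print(bot.get_obs())
E
```

```text
pics
top {'vfov': 55.61893317447374, 'cx': 286.3221971934165, 'cy': 203.18571145614405, 'xyz': array([0.52610226, 0.09248233, 1.04988091]), 'attitude': array([-175.91436021,   -0.71613629,  -91.66534257])}
side {'vfov': 42.990197095652015, 'cx': 283.20683393747777, 'cy': 205.76672755396845, 'xyz': array([0.2099528 , 0.88473561, 1.06293579]), 'attitude': array([-137.54489509,   -0.28669886, -152.5708843 ])}
wrist {'vfov': 69.60641971941983, 'cx': 278.51649931695886, 'cy': 208.02709249962584, 'xyz': array([ 0.27245877, -0.48411361,  0.37426131]), 'attitude': array([ 1.61626294e+02,  4.28728091e-02, -6.91625612e+01])}
{'time': 0.15, 'q': array([-6.91548570e+01,  5.00461094e+00,  1.00452693e+01,  9.50983363e+01,
       -1.26829110e-03,  9.00005803e+01]), 'qd': array([-0.08440892, -0.09156147,  0.15470501,  0.0608766 , -0.01295989,
        0.05899136]), 'joint_efforts': array([ 6.73997647e-05, -5.20761895e+01,  4.65043867e+01,  1.38728303e-02,
       -1.80579025e-05,  1.57449477e-06]), 'ee_pos': array([ 0.19565011, -0.51385036,  0.23074219]), 'tcp_rot': array([-1.79942322e+02,  1.26887465e-03,  2.08445640e+01]), 'wrist_force': array([-0.12786682, -0.13752265, -0.08268777]), 'torque': array([-0.02407782, -0.01441838, -0.02655876]), 'grasp_force': 0.0, 'opening': 0.08518626778533014}
```

View pics/top0.png

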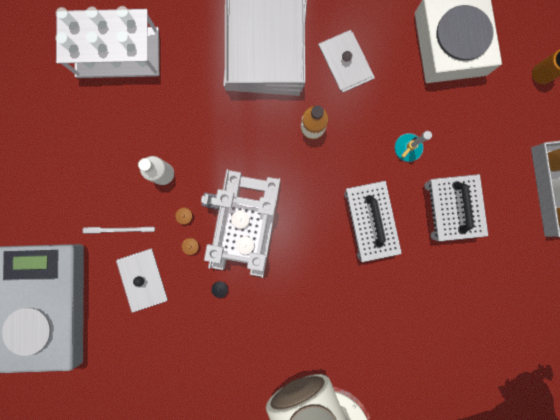

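View pics/side0.png

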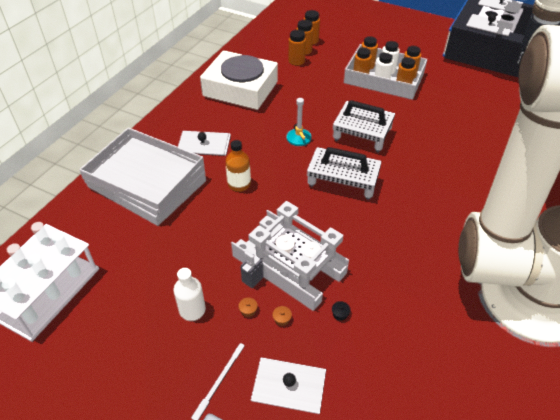

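The top view shows the rack at about (243,222). A long, narrow guard sits at (373,222), which is the big one, and a squarer one at (458,209), which is the guard to use. I'll zoom in on both.

```bash
python3 - <<'E'
from h import *
import pickle
c=pickle.load(open('top0.pkl','rb'));im=c['img']
a=cv2.resize(im[160:285,190:290],None,fx=4,fy=4,interpolation=cv2.INTER_CUBIC)
b=cv2.resize(im[160:285,420:500],None,fx=4,fy=4,interpolation=cv2.INTER_CUBIC)
cv2.imwrite('pics/crop0.png',np.hstack([a,b]))
E
```

```text
(no output)
```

View pics/crop0.png

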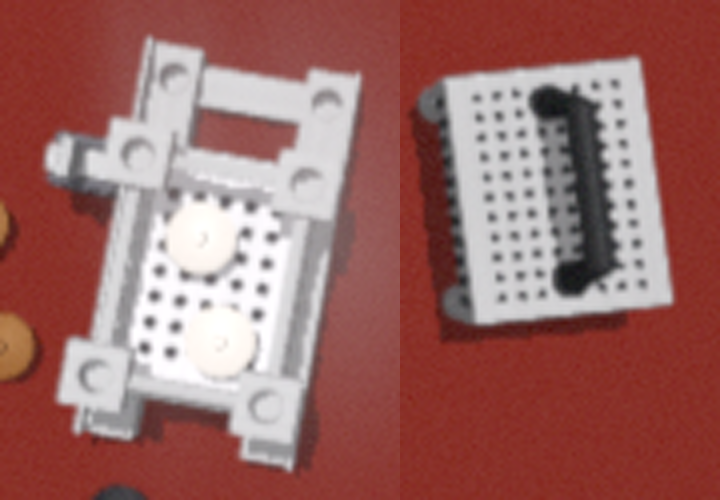

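The rack crop shows the tier's top sockets at crop positions (137,154), (309,182), (98,376) and (268,405). The dock's far sockets are at (175,77) and (327,100). The bolt lug is on the left, and the right-hand guard has a roughly square box.

```bash
python3 - <<'E'
from h import *
import pickle
c=pickle.load(open('top0.pkl','rb'))
cv=lambda l,ox: np.array(l)/4.+[ox,160]-.4
t=onz(c,cv([(139,154),(309,182),(98,376),(268,405)],190),.128)[:,:2]
d=onz(c,cv([(175,77),(327,100)],190),.035)[:,:2]
print('tier',t.round(4),t.mean(0)); 
ax=(t[0]+t[1]-t[2]-t[3]);print('len',np.linalg.norm(ax)/2,'yaw',np.degrees(np.arctan2(ax[1],ax[0])))
y=t[0]+t[2]-t[1]-t[3];print(np.linalg.norm(y)/2,np.degrees(np.arctan2(-y[0],y[1])))
y=d[0]-d[1];a=np.arctan2(-y[0],y[1]);print('dock',d,np.linalg.norm(y),np.degrees(a));
for yaw in (a,np.radians(np.degrees(np.arctan2(ax[1],ax[0])))):
  u=np.array([np.cos(yaw),np.sin(yaw)]); print(d.mean(0)-.065*u, 'gap',(d.mean(0)-.065*u-t.mean(0))@u,(d.mean(0)-t.mean(0))@[-u[1],u[0]])
b0=cv([(443,80),(639,58),(672,301),(475,324)],420-100)
g=onz(c,b0,.068)[:,:2]; print('guard',g,g.mean(0))
e=g[0]+g[1]-g[2]-g[3];f=g[0]+g[3]-g[1]-g[2];print(np.linalg.norm(e)/2,np.degrees(np.arctan2(e[1],e[0])),np.linalg.norm(f)/2,np.degrees(np.arctan2(-f[0],f[1])))
h=onz(c,cv([(583,100),(600,270)],320),.112)[:,:2];print('handle',h,h.mean(0))
E
```

```text
tier [[0.6075 0.2224]
 [0.5884 0.1243]
 [0.4803 0.2482]
 [0.4609 0.1511]] [0.53425646 0.18649686]
len 0.13004952441616685 yaw -11.659918973169287
0.09942802413958794 -11.156565918297126
dock [[0.66452142 0.21158464]
 [0.64701951 0.11467002]] 0.09848228679084822 -10.236767656889644
[0.59180515 0.17467889] gap 0.05873286288775799 -0.0014025144321896145
[0.59211178 0.17626397] gap 0.058729528766547495 0.0016709626989540247
guard [[ 0.64469444 -0.28270171]
 [ 0.65515123 -0.40652988]
 [ 0.50331433 -0.41739632]
 [ 0.49275636 -0.29420131]] [ 0.57397909 -0.3502073 ]
0.1522986257593492 4.210917377867975 0.12395772709718876 4.862559068177984
handle [[ 0.6250985  -0.34899883]
 [ 0.52383227 -0.35290987]] [ 0.57446539 -0.35095435]
```

Emit:
play_rows:
  steps:
    - [[0,0,0,0.111],[0,0,0,0.111],[0,0,0,0.111],[0,0,0,0.111],[0,0,0,0.111]]
  gripper: 0

```text
time: 0.57
ee_pos: [0.1956, -0.5139, 0.2309]
tcp_rot: [-180.0, 0.0, -11.3]
wrist_force: [-0.1, 0.3, 0.3]
opening: 0.0256
grasp_force: 0.0
```

Emit:
play_rows:
  steps:
    - [[0.004,-0.034,0,0],[0.004,-0.034,0,0],[0.004,-0.034,0,0],[0.004,-0.034,0,0],[0.004,-0.034,0,0]]

```text
time: 0.98
ee_pos: [0.2476, -0.3494, 0.2309]
tcp_rot: [-180.0, 0.0, -11.0]
wrist_force: [-0.5, 0.1, 0.5]
opening: -0.0002
grasp_force: 0.0
```

Emit:
play_rows:
  steps:
    - [[0.004,-0.034,0,0],[0.004,-0.034,0,0],[0.004,-0.034,0,0],[0.004,-0.034,0,0],[0.004,-0.034,0,0]]

```text
time: 1.4
ee_pos: [0.2995, -0.1863, 0.2312]
tcp_rot: [180.0, -0.0, -11.0]
wrist_force: [0.8, -0.4, 0.1]
opening: -0.0001
grasp_force: 0.0
```

Emit:
play_rows:
  steps:
    - [[0.004,-0.034,0,0],[0.004,-0.034,0,0],[0.004,-0.034,0,0],[0.004,-0.034,0,0],[0.004,-0.034,0,0]]

```text
time: 1.82
ee_pos: [0.347, -0.0489, 0.2315]
tcp_rot: [-178.8, -0.0, -8.8]
wrist_force: [-0.4, -1.0, -0.1]
opening: -0.0001
grasp_force: 0.0
```

Emit:
play_rows:
  steps:
    - [[0.004,-0.034,0,0],[0.004,-0.034,0,0],[0.004,-0.034,0,0],[0.004,-0.034,0,0],[0,0,0,0]]

```text
time: 2.23
ee_pos: [0.3718, -0.0036, 0.2378]
tcp_rot: [-175.0, 0.0, -4.3]
wrist_force: [0.1, -0.7, -0.1]
opening: -0.0
grasp_force: 0.0
```

```bash
python3 - <<'E'
from h import *
import pickle
c=bot.camera('wrist');pickle.dump(c,open('w1.pkl','wb'));cv2.imwrite('pics/w1.png',c['img'])
o=bot.get_obs();print(o['time'],o['ee_pos'],o['tcp_rot'],c['xyz'],c['attitude'],o['wrist_force'])
c=pickle.load(open('top0.pkl','rb'))
print(onz(c,[(220,290),(184,216),(190,247)],.031), onz(c,[(148,163)],.145),onz(c,[(317,112)],.15),onz(c,[(427,135)],.143))
E
```

```text
2.2833 [ 0.37126269 -0.00433357  0.23765194] [-1.75114141e+02  6.61147599e-02 -4.36816838e+00] [ 0.45275725 -0.02089387  0.38082365] [161.59739148   4.92120141 -94.33365666] [-0.27946013 -0.40805287 -1.27634   ]
[[0.38384698 0.2511781  0.031     ]
 [0.57307214 0.33960531 0.031     ]
 [0.49392777 0.3252813  0.031     ]] [[0.69132096 0.39262383 0.145     ]] [[0.79876743 0.00252064 0.15      ]] [[ 0.74001923 -0.25196025  0.143     ]]
```

View pics/w1.png

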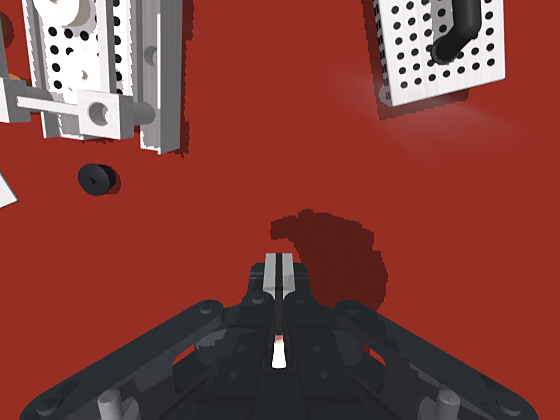

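The wrist image shows the rack at upper left and the big guard at upper right. The arm stopped short with the tool tilted, so I'll check the joints.

Emit:
play_rows:
  steps:
    - [[0,0,0,0],[0,0,0,0],[0,0,0,0],[0,0,0,0],[0,0,0,0]]

```text
time: 2.7
ee_pos: [0.3707, -0.0047, 0.2376]
tcp_rot: [-175.1, 0.0, -4.4]
wrist_force: [0.1, -0.2, 0.2]
opening: 0.0001
grasp_force: 0.0
```

```bash
python3 - <<'E'
from h import *
o=bot.get_obs();print(o['time'],o['ee_pos'],o['tcp_rot'],o['q'],o['qd'])
E
```

```text
2.7 [ 0.37070849 -0.00472186  0.23763793] [-1.75136112e+02  3.62220979e-02 -4.40813806e+00] [ -4.46693346 -19.20667983 -11.06659889  98.18130623   4.86384829
 179.94099212] [ 0.1241445   0.0260511   0.00542708 -0.08857888  0.00629086  0.0606926 ]
```

Emit:
play_rows:
  steps:
    - [[0,0,0,-0.125],[0,0,0,-0.125],[0,0,0,-0.125],[0,0,0,-0.125],[0,0,0,-0.125]]

```text
time: 3.12
ee_pos: [0.3707, -0.0046, 0.2376]
tcp_rot: [-176.0, -2.8, 31.7]
wrist_force: [-0.4, 0.7, 0.7]
opening: 0.0002
grasp_force: 0.0
```

```bash
python3 - <<'E'
from h import *
o=bot.get_obs();print(o['time'],o['ee_pos'],o['tcp_rot'],o['q'])
E
```

```text
3.1167 [ 0.37073656 -0.00460904  0.23764016] [-176.04778667   -2.83913093   31.67181845] [ -4.44989832 -19.20312824 -11.06380582  98.18049867   4.86478906
 143.77855484]
```

Emit:
play_rows:
  steps:
    - [[0,0,0,-0.125],[0,0,0,-0.125],[0,0,0,-0.125],[0,0,0,-0.125],[0,0,0,-0.125]]

```text
time: 3.53
ee_pos: [0.3707, -0.0046, 0.2376]
tcp_rot: [-178.5, -4.6, 67.5]
wrist_force: [-0.5, -0.4, 0.2]
opening: -0.0001
grasp_force: 0.0
```

Emit:
play_rows:
  steps:
    - [[0,0,0,-0.125],[0,0,0,-0.125],[0,0,0,-0.125],[0,0,0,-0.125],[0,0,0,-0.125]]

```text
time: 3.95
ee_pos: [0.3707, -0.0046, 0.2376]
tcp_rot: [178.6, -4.6, 103.4]
wrist_force: [-0.1, 0.1, 0.3]
opening: 0.0004
grasp_force: 0.0
```

Emit:
play_rows:
  steps:
    - [[0,0,0,-0.125],[0,0,0,-0.125],[0,0,0,-0.125],[0,0,0,-0.125],[0,0,0,-0.125]]

```text
time: 4.37
ee_pos: [0.3707, -0.0046, 0.2376]
tcp_rot: [176.1, -2.9, 139.3]
wrist_force: [0.5, -0.2, 0.4]
opening: -0.0003
grasp_force: 0.0
```

Emit:
play_rows:
  steps:
    - [[0,0,0,-0.125],[0,0,0,-0.125],[0,0,0,-0.125],[0,0,0,-0.125],[0,0,0,-0.125]]

```text
time: 4.78
ee_pos: [0.3707, -0.0046, 0.2376]
tcp_rot: [175.1, -0.1, 175.0]
wrist_force: [-0.1, 0.3, 0.0]
opening: -0.0003
grasp_force: 0.0
```

Emit:
play_rows:
  steps:
    - [[0,0,0,-0.125],[0,0,0,-0.125],[0,0,0,-0.125],[0,0,0,-0.125],[0,0,0,-0.125]]

```text
time: 5.2
ee_pos: [0.3707, -0.0046, 0.2376]
tcp_rot: [176.0, 2.8, -149.3]
wrist_force: [0.7, -0.0, 0.4]
opening: -0.0
grasp_force: 0.0
```

Emit:
play_rows:
  steps:
    - [[0,0,0,-0.125],[0,0,0,-0.125],[0,0,0,-0.125],[0,0,0,-0.125],[0,0,0,-0.125]]

```text
time: 5.62
ee_pos: [0.3707, -0.0046, 0.2376]
tcp_rot: [178.4, 4.6, -113.4]
wrist_force: [-0.1, 0.1, 0.5]
opening: -0.0002
grasp_force: 0.0
```

Emit:
play_rows:
  steps:
    - [[0,0,0,-0.125],[0,0,0,-0.125],[0,0,0,-0.125],[0,0,0,-0.125],[0,0,0,-0.125]]

```text
time: 6.03
ee_pos: [0.3707, -0.0046, 0.2376]
tcp_rot: [-178.6, 4.7, -77.5]
wrist_force: [0.6, 0.2, -0.1]
opening: -0.0003
grasp_force: 0.0
```

Emit:
play_rows:
  steps:
    - [[0,0,0,-0.125],[0,0,0,-0.125],[0,0,0,-0.125],[0,0,0,-0.125],[0,0,0,-0.125]]

```text
time: 6.45
ee_pos: [0.3707, -0.0046, 0.2376]
tcp_rot: [-176.2, 3.0, -41.7]
wrist_force: [0.5, 0.0, -0.2]
opening: 0.0001
grasp_force: 0.0
```

Emit:
play_rows:
  steps:
    - [[0,0,0,-0.125],[0,0,0,-0.125],[0,0,0,-0.125],[0,0,0,-0.125],[0,0,0,-0.125]]

```text
time: 6.87
ee_pos: [0.3707, -0.0046, 0.2377]
tcp_rot: [-175.1, 0.2, -5.9]
wrist_force: [0.3, -0.1, -1.3]
opening: -0.0002
grasp_force: 0.0
```

Emit:
play_rows:
  steps:
    - [[0,0.034,0,0],[0,0.034,0,0],[0,0,0,0],[0,0,0,0],[0,0,0,0]]

```text
time: 7.28
ee_pos: [0.3677, -0.0368, 0.2322]
tcp_rot: [-176.6, 0.2, -8.4]
wrist_force: [-0.2, 0.1, 0.4]
opening: -0.0004
grasp_force: 0.0
```

```bash
python3 - <<'E'
from h import *
o=bot.get_obs();print(o['time'],o['ee_pos'],o['tcp_rot'],o['q'])
E
```

```text
7.2833 [ 0.36769749 -0.03682083  0.23221817] [-176.63357916    0.2179043    -8.37075357] [  -8.31433855  -19.2768271   -11.66795299   97.82345984    3.36663376
 -179.94348786]
```

Emit:
play_rows:
  steps:
    - [[0,0.034,0,0],[0,0.034,0,0],[0,0,0,0],[0,0,0,0],[0,0,0,0]]

```text
time: 7.7
ee_pos: [0.3646, -0.0624, 0.2287]
tcp_rot: [-178.5, 0.2, -10.9]
wrist_force: [-0.3, -0.2, 0.1]
opening: 0.0004
grasp_force: 0.0
```

```bash
python3 - <<'E'
from h import *
o=bot.get_obs();print(o['time'],o['ee_pos'],o['tcp_rot'],o['q'])
E
```

```text
7.7 [ 0.36459329 -0.0623572   0.22868446] [-178.47525081    0.24419078  -10.93674783] [ -10.88047062  -19.24578609  -11.99867508   97.4898037     1.5249883
 -179.94370336]
```

Emit:
play_rows:
  steps:
    - [[0,0.028,0,0],[0,0.028,0,0],[0,0,0,0],[0,0,0,0],[0,0,0,0]]

```text
time: 8.12
ee_pos: [0.361, -0.0831, 0.2276]
tcp_rot: [-180.0, 0.3, -13.0]
wrist_force: [-0.5, 0.1, 0.4]
opening: 0.0
grasp_force: 0.0
```

```bash
python3 - <<'E'
from h import *
o=bot.get_obs();print(o['time'],o['ee_pos'],o['tcp_rot'],o['q'])
E
```

```text
8.1167 [ 0.36101821 -0.08313639  0.22758876] [-179.98825274    0.25272757  -13.03370584] [-1.29773967e+01 -1.91732765e+01 -1.20575549e+01  9.73684375e+01
  1.19956244e-02 -1.79943691e+02]
```

Emit:
play_rows:
  steps:
    - [[-0.001,-0.033,0,0],[-0.001,-0.033,0,0],[-0.001,-0.033,0,0],[-0.001,-0.033,0,0],[-0.001,-0.033,0,0]]

```text
time: 8.53
ee_pos: [0.3933, 0.0806, 0.2278]
tcp_rot: [-180.0, 0.2, -13.0]
wrist_force: [-0.1, -0.2, -0.1]
opening: -0.0
grasp_force: 0.0
```

Emit:
play_rows:
  steps:
    - [[0,-0.033,0,0],[0,-0.033,0,0],[0,-0.033,0,0],[0,-0.033,0,-0.031],[0,0,0,0]]

```text
time: 8.95
ee_pos: [0.4235, 0.2119, 0.2266]
tcp_rot: [-179.9, 0.3, -10.9]
wrist_force: [1.1, -0.1, 0.1]
opening: -0.0001
grasp_force: 0.0
```

```bash
python3 - <<'E'
from h import *
import pickle
c=bot.camera('wrist');pickle.dump(c,open('w2.pkl','wb'));cv2.imwrite('pics/w2.png',c['img'])
o=bot.get_obs();print(o['time'],o['ee_pos'],o['tcp_rot'],o['q'])
E
```

```text
9.0 [0.42298541 0.20986365 0.22677718] [179.97948857   0.32705936 -10.99951343] [  26.27853336   -5.4586083    -0.82684759   94.90442809    0.18177263
 -142.72244427]
```

View pics/w2.png

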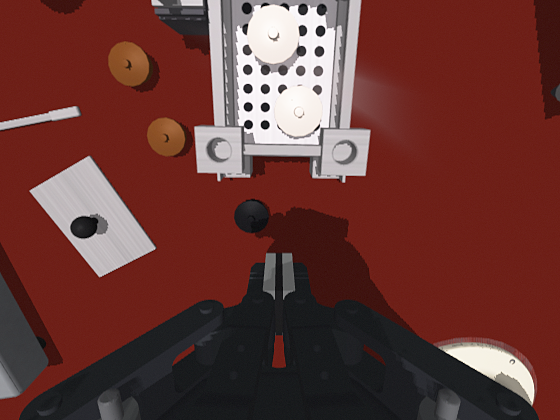

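The wrist view shows the tier's near sockets at about (218,150) and (344,151), the upper rail at row 150, and the fingers at (280,260). The runners line up with the image.

```bash
python3 - <<'E'
from h import *
import pickle
c=pickle.load(open('w2.pkl','rb'))
p=onz(c,[(218,150),(344,151)],.128)[:,:2];y=p[0]-p[1];print(p,np.linalg.norm(y),np.degrees(np.arctan2(-y[0],y[1])))
e=np.radians(-11.2);u=np.array([np.cos(e),np.sin(e)]);n=np.array([-u[1],u[0]])
print('tier',p.mean(0)+.065*u)
E
```

```text
[[0.48147731 0.25083891]
 [0.46174842 0.15281807]] 0.09998657510560517 -11.38001503470283
tier [0.53537495 0.18920326]
```

Emit:
play_rows:
  steps:
    - [[0,0,0.033,0],[0,0,0.033,0],[0,0,0.034,0],[0,0,0.034,0],[0,0,0.033,0]]

```text
time: 9.42
ee_pos: [0.422, 0.2069, 0.0592]
tcp_rot: [-180.0, 0.2, -11.3]
wrist_force: [0.8, 0.3, 0.2]
opening: 0.0
grasp_force: 0.0
```

Emit:
play_rows:
  steps:
    - [[0,0,0,0],[0.006,0,0,0],[0.006,0,0,0],[0.006,0,0,0],[0.004,0,0,0]]

```text
time: 9.83
ee_pos: [0.4457, 0.2036, 0.0627]
tcp_rot: [-179.9, 0.1, -11.3]
wrist_force: [-2.3, 0.8, 1.8]
opening: 0.0003
grasp_force: 0.0
```

Emit:
play_rows:
  steps:
    - [[0.004,0,0,0],[0.004,0,0,0],[0.004,0,0,0],[0.004,0,0,0],[0.004,0,0,0]]

```text
time: 10.25
ee_pos: [0.4639, 0.1994, 0.0605]
tcp_rot: [-180.0, 0.3, -11.2]
wrist_force: [-3.1, 0.7, 1.6]
opening: -0.0006
grasp_force: 0.0
```

Emit:
play_rows:
  steps:
    - [[0.004,0,0,0],[0.004,0,0,0],[0.004,0,0,0],[0.004,0,0,0],[0.004,0,0,0]]

```text
time: 10.67
ee_pos: [0.4835, 0.1955, 0.0603]
tcp_rot: [-180.0, 0.3, -11.2]
wrist_force: [-3.6, 0.7, 0.7]
opening: 0.0003
grasp_force: 0.0
```

Emit:
play_rows:
  steps:
    - [[0.003,0,0,0],[0.003,0,0,0],[0.002,0,0,0],[0,0,0,0],[0,0,0,0]]

```text
time: 11.08
ee_pos: [0.4913, 0.1939, 0.0603]
tcp_rot: [-180.0, 0.2, -11.2]
wrist_force: [0.2, -0.4, -0.6]
opening: 0.0002
grasp_force: 0.0
```

```bash
python3 - <<'E'
from h import *
import pickle
for n in ['wrist','top','side']:
    c=bot.camera(n);pickle.dump(c,open(n+'3.pkl','wb'));cv2.imwrite('pics/'+n+'3.png',c['img'])
c=pickle.load(open('top3.pkl','rb'));s=pickle.load(open('side3.pkl','rb'))
a=cv2.resize(c['img'][160:285,190:290],None,fx=4,fy=4,interpolation=cv2.INTER_CUBIC)
b=cv2.resize(s['img'][190:315,220:320+0],None,fx=4,fy=4,interpolation=cv2.INTER_CUBIC)
cv2.imwrite('pics/crop3.png',np.hstack([a,b]))
o=bot.get_obs();print(o['time'],o['ee_pos'],o['tcp_rot'],o['wrist_force'])
E
```

```text
11.2333 [0.49103469 0.19398298 0.06037317] [-179.98960053    0.23467115  -11.23789729] [ 0.45899434 -0.57255672 -0.54410569]
```

View pics/crop3.png

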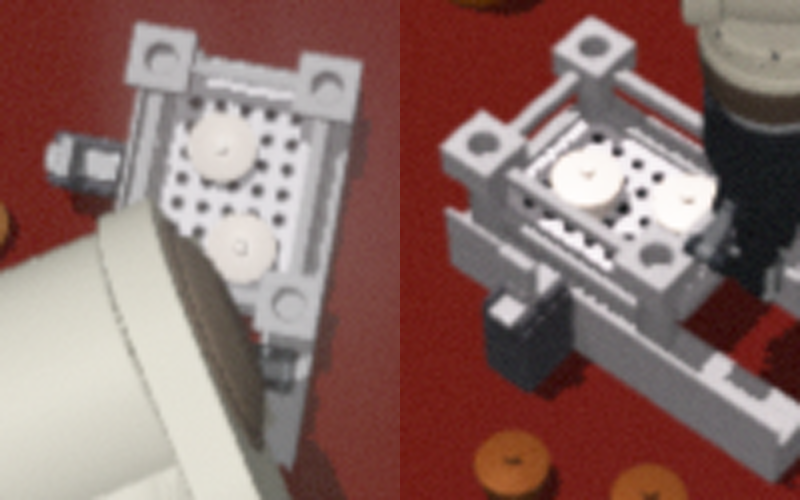

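The crop shows the tier moved along with its lids still in place. In the top crop the sockets are at (163,58), (328,86) and (291,303). In the side crop they are at (595,47), (484,144) and (659,256).

```bash
cat >> h.py <<'E'
def tri(c1,p1,c2,p2):
    o1,d1=ray(c1,p1);o2,d2=ray(c2,p2);r=[]
    for a,b in zip(d1,d2):
        k=np.linalg.lstsq(np.c_[a,-b],o2-o1,rcond=None)[0];r.append(np.r_[(o1+k[0]*a+o2+k[1]*b)/2,np.linalg.norm(o1+k[0]*a-o2-k[1]*b)])
    return np.array(r)
E
python3 - <<'E'
from h import *
import pickle
c=pickle.load(open('top3.pkl','rb'));s=pickle.load(open('side3.pkl','rb'))
T=np.array([(163,58),(328,86),(291,303)])/4.+[190,160]-.4
S=np.array([(484-400,144),(595-400,47),(659-400,256)])/4.+[220,190]-.4
print(tri(c,T[:2],s,S[:2]).round(4))
for z in (.128,.112):
  p=onz(c,T,z)[:,:2];print(z,p.round(4),'centre',(p[0]+p[2])/2 if 0 else (p[0]+p[2])/2,)
# before-state triangulation for offset check
c0=pickle.load(open('top0.pkl','rb'));s0=pickle.load(open('side0.pkl','rb'))
cv2.imwrite('pics/side0c.png',cv2.resize(s0['img'][190:315,220:360],None,fx=5,fy=5,interpolation=cv2.INTER_CUBIC))
E
```

```text
[[6.666e-01 2.100e-01 1.089e-01 1.200e-03]
 [6.464e-01 1.122e-01 1.095e-01 1.000e-04]]
0.128 [[0.6632 0.2074]
 [0.6441 0.1118]
 [0.5188 0.1365]] centre [0.59098799 0.17195651]
0.112 [[0.6655 0.2094]
 [0.6462 0.1122]
 [0.5187 0.1372]] centre [0.59211414 0.17333585]
```

Emit:
play_rows:
  steps:
    - [[-0.012,0,0,0],[-0.008,0,-0.03,0],[0,0,-0.036,0],[0,0,-0.036,0],[0,0,-0.036,0]]

```text
time: 11.65
ee_pos: [0.4707, 0.1978, 0.2001]
tcp_rot: [-180.0, 0.3, -11.2]
wrist_force: [0.5, 0.4, 0.9]
opening: 0.0003
grasp_force: 0.0
```

Emit:
play_rows:
  steps:
    - [[0.025,-0.027,0,0],[0.025,-0.027,0,0],[0.025,-0.027,0,0],[0.025,-0.027,0,0],[0.024,-0.027,0,0.121]]

```text
time: 12.07
ee_pos: [0.6204, 0.3072, 0.1981]
tcp_rot: [180.0, 0.2, -18.1]
wrist_force: [0.1, 0.0, 0.8]
opening: -0.0
grasp_force: 0.0
```

Emit:
play_rows:
  steps:
    - [[0,0,0,0.121],[0,0,0,0.121],[0,0,0,0.121],[0,0,0,0.121],[0,0,0,0.121]]

```text
time: 12.48
ee_pos: [0.6192, 0.3064, 0.1977]
tcp_rot: [179.8, 0.2, -53.2]
wrist_force: [0.2, -0.4, -0.9]
opening: -0.0002
grasp_force: 0.0
```

Emit:
play_rows:
  steps:
    - [[0,0,0,0.121],[0,0,0,0.121],[0,0,0,0.121],[0,0,0,0.121],[0,0,0,0.121]]

```text
time: 12.9
ee_pos: [0.6191, 0.3063, 0.198]
tcp_rot: [179.7, 0.1, -87.8]
wrist_force: [0.3, -0.4, -0.2]
opening: 0.0001
grasp_force: 0.0
```

Emit:
play_rows:
  steps:
    - [[0,0,0,0.121],[0,0,0,0.121],[0,0,0,0],[0,0,0,0],[0,0,0,0]]

```text
time: 13.32
ee_pos: [0.6195, 0.3062, 0.198]
tcp_rot: [179.7, 0.0, -101.1]
wrist_force: [0.1, -0.1, 1.1]
opening: -0.0003
grasp_force: 0.0
```

```bash
python3 - <<'E'
from h import *
import pickle
c=bot.camera('wrist');pickle.dump(c,open('w4.pkl','wb'));cv2.imwrite('pics/w4.png',c['img'])
o=bot.get_obs();print(o['time'],o['ee_pos'],o['tcp_rot'],o['q'])
e=np.radians(-11.2);u=np.array([np.cos(e),np.sin(e)]);n=np.array([-u[1],u[0]])
L=np.r_[np.array([.592,.175])+.096*n,.106];print(L,proj(c,L))
E
```

```text
13.3667 [0.6196126  0.30609935 0.19797944] [ 1.79747829e+02  8.02287462e-03 -1.01160561e+02] [ 26.22440016  25.36300932  31.08757938  95.92006768   0.15948424
 -52.61532879]
[0.6106465  0.26917169 0.106     ] [[281.17478298 163.91643849]]
```

View pics/w4.png

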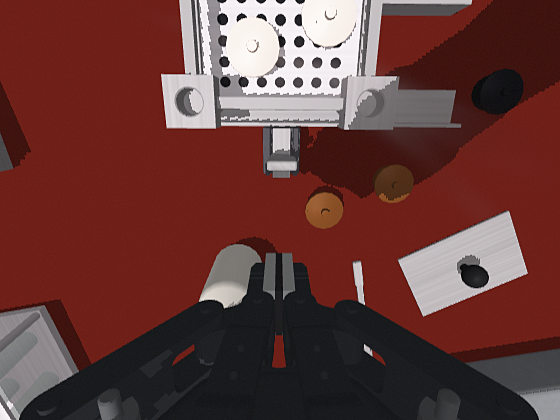

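Emit:
play_rows:
  steps:
    - [[0,0,0.023,0],[0,0,0.023,0],[0,0,0.023,0],[0,0,0.023,0],[0,0,0.022,0]]

```text
time: 13.78
ee_pos: [0.6191, 0.3061, 0.0827]
tcp_rot: [179.7, 0.0, -101.2]
wrist_force: [-0.0, 0.3, -0.6]
opening: -0.0001
grasp_force: 0.0
```

Emit:
play_rows:
  steps:
    - [[0,0,0,0],[0.004,0,0,0],[0.004,0,0,0],[0.004,0,0,0],[0.004,0,0,0]]

```text
time: 14.2
ee_pos: [0.6169, 0.2903, 0.0858]
tcp_rot: [179.9, 0.1, -101.3]
wrist_force: [0.5, -0.6, -0.1]
opening: 0.0001
grasp_force: 0.0
```

Emit:
play_rows:
  steps:
    - [[0.003,0,0,0],[0.003,0,0,0],[0.003,0,0,0],[0.002,0,0,0],[0.002,0,0,0]]

```text
time: 14.62
ee_pos: [0.6138, 0.2777, 0.0842]
tcp_rot: [179.8, 0.0, -101.4]
wrist_force: [-0.0, 1.7, 0.8]
opening: -0.0001
grasp_force: 0.8
```

Emit:
play_rows:
  steps:
    - [[0.002,0,0,0],[0.002,0,0,0],[0.002,0,0,0],[0.002,0,0,0],[0.002,0,0,0]]

```text
time: 15.03
ee_pos: [0.6117, 0.2677, 0.0839]
tcp_rot: [179.7, 0.0, -101.4]
wrist_force: [-0.1, 1.0, 1.6]
opening: -0.0002
grasp_force: 0.8
```

Emit:
play_rows:
  steps:
    - [[0.002,0,0,0],[0.002,0,0,0],[0.002,0,0,0],[0.001,0,0,0],[0.001,0,0,0]]

```text
time: 15.45
ee_pos: [0.61, 0.2599, 0.0838]
tcp_rot: [179.7, 0.0, -101.4]
wrist_force: [0.4, 1.4, 1.1]
opening: -0.0001
grasp_force: 0.8
```

Emit:
play_rows:
  steps:
    - [[0.001,0,0,0],[0.001,0,0,0],[0.001,0,0,0],[0.001,0,0,0],[0.001,0,0,0]]

```text
time: 15.87
ee_pos: [0.6094, 0.2566, 0.084]
tcp_rot: [179.8, 0.2, -101.3]
wrist_force: [2.6, 13.0, -1.0]
opening: 0.0001
grasp_force: 6.4
```

Emit:
play_rows:
  steps:
    - [[-0.01,0,0,0],[-0.01,0,0,0],[0,0,-0.04,0],[0,0,-0.04,0],[0,0,-0.04,0]]

```text
time: 16.28
ee_pos: [0.613, 0.275, 0.2044]
tcp_rot: [179.7, -0.1, -101.3]
wrist_force: [0.2, -0.4, 0.9]
opening: -0.0001
grasp_force: 0.0
```

Emit:
play_rows:
  steps:
    - [[0.031,-0.004,-0.04,0],[0.039,-0.005,0,0],[0.039,-0.005,0,0],[0.039,-0.005,0,0],[0.039,-0.005,0,0]]

```text
time: 16.7
ee_pos: [0.6006, 0.091, 0.2365]
tcp_rot: [179.7, -0.0, -101.3]
wrist_force: [0.6, 0.3, -0.7]
opening: -0.0004
grasp_force: 0.0
```

Emit:
play_rows:
  steps:
    - [[0.039,-0.005,0,0],[0.039,-0.005,0,0],[0.039,-0.006,0,0],[0.039,-0.006,0,0],[0.039,-0.006,0,0]]

```text
time: 17.12
ee_pos: [0.5897, -0.1061, 0.2364]
tcp_rot: [179.7, -0.0, -101.3]
wrist_force: [0.0, 0.4, 0.2]
opening: 0.0003
grasp_force: 0.0
```

Emit:
play_rows:
  steps:
    - [[0.039,-0.005,0,0],[0.039,-0.005,0,0],[0.039,-0.006,0,0],[0.039,-0.006,0,0],[0.039,-0.006,0,0.118]]
  gripper: 0.06

```text
time: 17.53
ee_pos: [0.5788, -0.303, 0.2361]
tcp_rot: [179.7, -0.0, -108.0]
wrist_force: [-0.1, 0.1, 0.1]
opening: 0.0594
grasp_force: 0.0
```

Emit:
play_rows:
  steps:
    - [[0,0,0,0.118],[0,0,0,0.118],[0,0,0,0.118],[0,0,0,0.118],[0,0,0,0.118]]

```text
time: 17.95
ee_pos: [0.5792, -0.3013, 0.2358]
tcp_rot: [179.8, -0.2, -142.3]
wrist_force: [-0.6, -0.5, -0.7]
opening: 0.06
grasp_force: 0.0
```

Emit:
play_rows:
  steps:
    - [[0,0,0,0.118],[0,0,0,0.118],[0,0,0,0.118],[0,0,0,0.118],[0,0,0,0.115]]

```text
time: 18.37
ee_pos: [0.5793, -0.301, 0.2359]
tcp_rot: [179.9, -0.3, -175.9]
wrist_force: [0.7, 0.4, -0.3]
opening: 0.06
grasp_force: 0.0
```

```bash
python3 - <<'E'
from h import *
import pickle
for n in ['wrist','top','side']:
    c=bot.camera(n);pickle.dump(c,open(n+'5.pkl','wb'));cv2.imwrite('pics/'+n+'5.png',c['img'])
T=pickle.load(open('top5.pkl','rb'))['img'][160:285,190:290];S=pickle.load(open('side5.pkl','rb'))['img'][190:315,220:345];W=pickle.load(open('wrist5.pkl','rb'))['img']
r=lambda a,k:cv2.resize(a,None,fx=k,fy=k,interpolation=cv2.INTER_CUBIC)
a=np.hstack([r(T,2.4),r(S,2.4)]);w=np.zeros((600-a.shape[0],800,3),np.uint8)
cv2.imwrite('pics/m5.png',np.hstack([W,np.zeros((420,0,3),np.uint8)]))
cv2.imwrite('pics/m5b.png',np.hstack([r(T,4),r(S,3.2)[:400].repeat(1,0) if 0 else cv2.resize(S,(400,500),interpolation=cv2.INTER_CUBIC)]))
o=bot.get_obs();print(o['time'],o['ee_pos'],o['tcp_rot'],o['q'])
E
```

```text
18.5167 [ 0.57919587 -0.30104261  0.23597251] [ 179.92040952   -0.28080833 -175.37561832] [-2.74279765e+01  2.04738597e+01  2.88968047e+01  9.87031863e+01
 -8.15646250e-02 -3.20519636e+01]
```

View pics/m5.png

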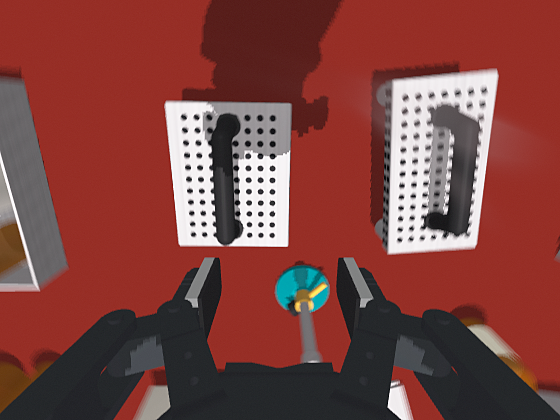

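View pics/m5b.png

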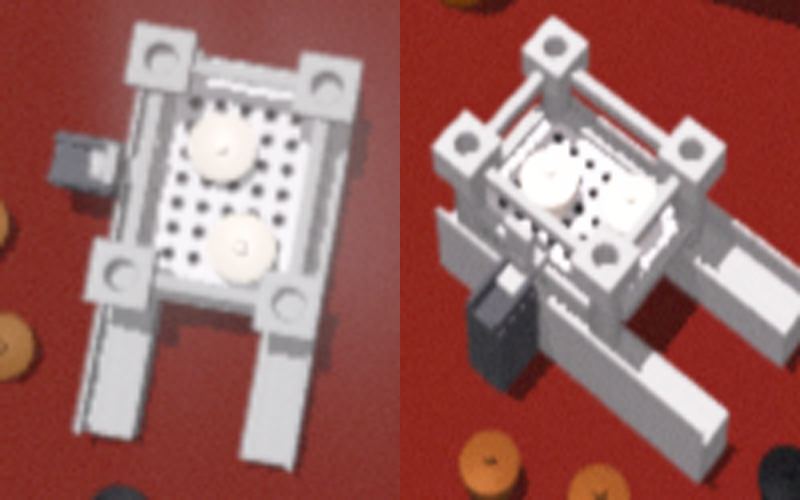

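The tier is home and the bolt is in. In the top crop the sockets are at (163,58), (328,87), (123,273) and (290,303). The wrist view shows the guard box corners at (166,102), (291,103), (289,246) and (179,246), with the handle near column 229.

```bash
python3 - <<'E'
from h import *
import pickle
c=pickle.load(open('top5.pkl','rb'));s=pickle.load(open('side5.pkl','rb'));w=pickle.load(open('wrist5.pkl','rb'))
def fit(p,name):
    ax=p[0]+p[1]-p[2]-p[3];y=p[0]+p[2]-p[1]-p[3]
    print(name,p.mean(0).round(4),'L',np.linalg.norm(ax)/2,'W',np.linalg.norm(y)/2,'yaw',np.degrees(np.arctan2(ax[1],ax[0])),np.degrees(np.arctan2(-y[0],y[1])))
T=np.array([(163,58),(328,87),(123,273),(290,303)])/4.+[190,160]-.4
S=np.array([(466-400,144),(555-400,47),(605-400,256),(691-400,150)])/[3.2,4.]+[220,190]-.4
t=tri(c,T,s,S);print(t.round(4));fit(t[:,:2],'tier tri');fit(onz(c,T,.112)[:,:2],'tier top');fit(onz(s,S,.112)[:,:2],'tier side')
# guard box top: subpixel quad in wrist image, white mask
im=w['img'];m=(im.min(2)>150).astype(np.uint8);m=cv2.morphologyEx(m,cv2.MORPH_CLOSE,np.ones((13,13)))
hu=[k for k in cv2.findContours(m,cv2.RETR_EXTERNAL,2)[0] if cv2.pointPolygonTest(k,(200,180),False)>0]
print([cv2.boxPoints(cv2.minAreaRect(k)).round(1).tolist() for k in hu])
# far = +x = bottom of image ; left(+y) = right of image
q=np.array([(289,246),(179,246),(291,103),(166,102)],float)
for z in (.068,): fit(onz(w,q,z)[:,:2],'guard')
h=onz(w,[(229,235),(224,135)],.110)
print('handle',h,h.mean(0))
# handle mask in top & wrist
dk=((im.max(2)<60)).astype(np.uint8);dk[:, :170]=0;dk[:,290:]=0;dk[:105]=0;dk[245:]=0
for r in range(165,236,10):
    x=np.where(dk[r,205:255])[0]+205;print(r,x.min(),x.max(),end=' | ')
E
```

```text
[[0.667  0.2102 0.1088 0.0021]
 [0.6464 0.1125 0.1096 0.0012]
 [0.5396 0.236  0.1086 0.001 ]
 [0.5193 0.1382 0.1093 0.0013]]
tier tri [0.5931 0.1742] L 0.12986525290107237 W 0.09987151174139391 yaw -11.432261147724057 -11.808955466217009
tier top [0.5922 0.1737] L 0.12925595556374936 W 0.09940061711150616 yaw -11.488116607869552 -11.715742095324769
tier side [0.5926 0.1766] L 0.12986351791283915 W 0.1000712454294777 yaw -11.473614874455468 -11.665757180363043
[[[165.0, 101.0], [289.0, 101.0], [289.0, 246.0], [165.0, 246.0]]]
guard [ 0.5738 -0.3501] L 0.1533371611729596 W 0.12313391336724333 yaw 3.4955780356924873 3.886975196821487
handle [[ 0.61890485 -0.34521614  0.11      ]
 [ 0.5248246  -0.35155769  0.11      ]] [ 0.57186472 -0.34838691  0.11      ]
165 212 232 | 175 214 232 | 185 214 232 | 195 215 233 | 205 215 233 | 215 215 250 | 225 214 250 | 235 205 251 |
```

Emit:
play_rows:
  steps:
    - [[0.003,-0.016,0,0],[0.003,-0.016,0,0],[0.003,-0.016,0,0],[0,0,0.03,0],[0,0,0.03,0]]

```text
time: 18.93
ee_pos: [0.5738, -0.3528, 0.177]
tcp_rot: [-179.9, -0.1, -175.5]
wrist_force: [0.3, -0.6, -1.8]
opening: 0.0598
grasp_force: 0.0
```

Emit:
play_rows:
  steps:
    - [[0,0,0.03,0],[0,0,0.03,0],[0,0,0.015,0],[0,0,0.01,0],[0,0,0,0]]

```text
time: 19.35
ee_pos: [0.5719, -0.3502, 0.0886]
tcp_rot: [179.8, -0.4, -175.5]
wrist_force: [-0.5, 0.0, 0.2]
opening: 0.06
grasp_force: 0.0
```

Emit:
play_rows:
  steps:
    - [[0,0,0,0],[0,0,0,0],[0,0,0,0],[0,0,0,0],[0,0,0,0]]
  gripper: 0
  squeeze: 60

```text
time: 19.77
ee_pos: [0.5737, -0.3506, 0.0931]
tcp_rot: [-179.9, -0.1, -175.6]
wrist_force: [0.3, -4.4, 5.8]
opening: 0.0162
grasp_force: 58.5
```

Emit:
play_rows:
  steps:
    - [[0,0,-0.004,0],[0,0,-0.008,0],[0,0,-0.008,0],[0,0,0,0],[0,0,0,0]]

```text
time: 20.18
ee_pos: [0.5734, -0.3497, 0.1118]
tcp_rot: [179.9, -0.2, -175.5]
wrist_force: [0.5, 0.5, -5.3]
opening: 0.0162
grasp_force: 58.7
```

```bash
python3 - <<'E'
from h import *
o=bot.get_obs();print(o['time'],o['ee_pos'],o['tcp_rot'],o['q'],o['wrist_force'],o['torque'],o['opening'],o['grasp_force'])
E
```

```text
20.1833 [ 0.5733984  -0.34969529  0.11181502] [ 179.94193693   -0.20266524 -175.54744034] [-3.13472072e+01  2.13800456e+01  1.62892573e+01  8.51075509e+01
 -7.14566407e-02 -3.57995405e+01] [ 0.49315058  0.45964076 -5.26866058] [-0.01524933  0.09732175 -0.01348152] 0.016205643027660532 58.734387159347534
```

Emit:
play_rows:
  steps:
    - [[0,0,-0.02,0],[0,0,-0.03,0],[0,0,-0.035,0],[0,0,-0.035,0],[0,0,-0.035,0]]

```text
time: 20.6
ee_pos: [0.5734, -0.3495, 0.2674]
tcp_rot: [179.9, -0.3, -175.6]
wrist_force: [1.5, -0.2, -4.4]
opening: 0.0166
grasp_force: 59.2
```

Emit:
play_rows:
  steps:
    - [[0,0,0,0.07],[0,0,0,0.07],[0,0,0,0.07],[0,0,0,0.068],[0,0,0,0]]

```text
time: 21.02
ee_pos: [0.5738, -0.3497, 0.2657]
tcp_rot: [180.0, -0.3, 168.3]
wrist_force: [0.7, 0.6, -4.8]
opening: 0.0165
grasp_force: 59.2
```

Emit:
play_rows:
  steps:
    - [[0.003,0.015,0,0],[0.004,0.025,0,0],[0.005,0.028,0,0],[0.005,0.028,0,0],[0.005,0.028,0,0]]

```text
time: 21.43
ee_pos: [0.5766, -0.2228, 0.2659]
tcp_rot: [180.0, -0.3, 168.6]
wrist_force: [0.4, 0.9, -5.2]
opening: 0.0162
grasp_force: 59.2
```

Emit:
play_rows:
  steps:
    - [[0.005,0.028,0,0],[0.005,0.028,0,0],[0.004,0.028,0,0],[0.005,0.028,0,0],[0.005,0.028,0,0]]

```text
time: 21.85
ee_pos: [0.581, -0.0805, 0.2662]
tcp_rot: [180.0, -0.3, 168.7]
wrist_force: [0.2, -0.5, -5.1]
opening: 0.0164
grasp_force: 59.2
```

Emit:
play_rows:
  steps:
    - [[0.005,0.028,0,0],[0.005,0.028,0,0],[0.004,0.028,0,0],[0.005,0.028,0,0],[0.005,0.028,0,0]]

```text
time: 22.27
ee_pos: [0.5854, 0.0614, 0.2664]
tcp_rot: [180.0, -0.3, 168.7]
wrist_force: [-0.7, 0.2, -5.3]
opening: 0.0163
grasp_force: 59.2
```

Emit:
play_rows:
  steps:
    - [[0.005,0.028,0,0],[0.004,0.028,0,0],[0.003,0.018,0,0],[0.002,0.015,0,0],[0,0,0,0]]

```text
time: 22.68
ee_pos: [0.5895, 0.1526, 0.2661]
tcp_rot: [180.0, -0.3, 168.8]
wrist_force: [-0.2, 0.4, -5.2]
opening: 0.0158
grasp_force: 59.3
```

```bash
python3 - <<'E'
from h import *
import pickle
for n in ['wrist','top','side']:
    c=bot.camera(n);pickle.dump(c,open(n+'6.pkl','wb'));cv2.imwrite('pics/'+n+'6.png',c['img'])
o=bot.get_obs();print(o['time'],o['ee_pos'],o['tcp_rot'],o['q'],o['wrist_force'])
R_=np.array([.5927,.1745])-o['ee_pos'][:2];a=np.radians(o['tcp_rot'][2]);print('tool dx,dy',R_@[np.cos(a),np.sin(a)],R_@[np.sin(a),-np.cos(a)])
S=pickle.load(open('side6.pkl','rb'))['img'][120:320,190:390];W=pickle.load(open('wrist6.pkl','rb'))['img']
cv2.imwrite('pics/m6.png',np.hstack([cv2.resize(S,(420,420),interpolation=cv2.INTER_CUBIC),cv2.resize(W,(380,420))]))
E
```

```text
22.8333 [0.58964499 0.14954448 0.26652496] [-179.97902331   -0.26297658  168.55987595] [1.41867423e+01 1.46808676e+01 2.51122136e+01 1.00677526e+02
 9.48260501e-02 2.56266145e+01] [ 0.60694383 -0.26853799 -4.37026076]
tool dx,dy 0.0019554622424044856 0.025065662357731666
```

View pics/m6.png

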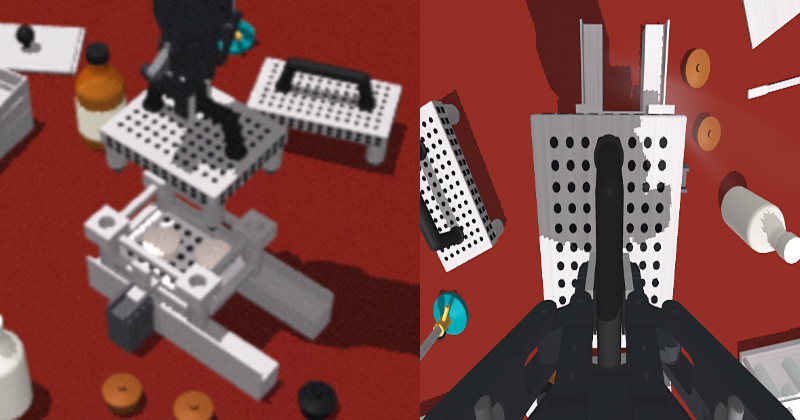

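The guard hangs level over the tier, with about 25 mm still to go in tool y. In the wrist panel the box's near corners are at (532,113) and (685,113), which I'll use to check how it sits in the grip.

```bash
python3 - <<'E'
from h import *
import pickle
w=pickle.load(open('wrist6.pkl','rb'));im=w['img']
t=np.array([.58964,.14954]);e=np.radians(-11.44);u=np.array([np.cos(e),np.sin(e)]);n=np.array([-u[1],u[0]])
p=onz(w,[((532-420)*560/380,113),((685-420)*560/380,114)],.2415)[:,:2]
y=p[1]-p[0] if p[1,1]>p[0,1] else p[0]-p[1]
print(p,np.linalg.norm(y),np.degrees(np.arctan2(-y[0],y[1])));d=p.mean(0)+.077*u-t;print('guard centre - tcp along u,n',d@u,d@n)
E
```

```text
[[0.50205843 0.10967424]
 [0.52599489 0.22736287]] 0.1200981597421512 -11.496464560673369
guard centre - tcp along u,n -0.0008753600606016597 0.0036042307719668593
```

Emit:
play_rows:
  steps:
    - [[0,0.008,0,0],[0.001,0.008,0,0],[0.001,0.009,0,0],[0,0,0,0],[0,0,0,0]]

```text
time: 23.25
ee_pos: [0.5927, 0.1754, 0.2665]
tcp_rot: [-180.0, -0.3, 168.6]
wrist_force: [-0.0, -0.2, -6.1]
opening: 0.0161
grasp_force: 59.3
```

Emit:
play_rows:
  steps:
    - [[0,0,0.01,0],[0,0,0.014,0],[0,0,0.014,0],[0,0,0.01,0],[0,0,0.006,0]]

```text
time: 23.67
ee_pos: [0.5921, 0.1746, 0.2113]
tcp_rot: [-180.0, -0.3, 168.5]
wrist_force: [-0.4, 0.3, -4.2]
opening: 0.0158
grasp_force: 59.2
```

Emit:
play_rows:
  steps:
    - [[0,0,0.002,0],[0,0,0.002,0],[0,0,0.002,0],[0,0,0.002,0],[0,0,0.002,0]]

```text
time: 24.08
ee_pos: [0.5926, 0.175, 0.2031]
tcp_rot: [180.0, -0.2, 168.5]
wrist_force: [-0.2, -1.0, -4.4]
opening: 0.0162
grasp_force: 59.2
```

```bash
python3 - <<'E'
from h import *
import pickle
c=bot.camera('side');pickle.dump(c,open('side7.pkl','wb'))
cv2.imwrite('pics/s7.png',cv2.resize(c['img'][150:330,210:390],(600,600),interpolation=cv2.INTER_CUBIC))
o=bot.get_obs();print(o['time'],o['ee_pos'],o['tcp_rot'],o['wrist_force'],o['torque'])
E
```

```text
24.1333 [0.59242703 0.17496176 0.20250603] [179.99128907  -0.2464969  168.51310882] [ 0.89395674 -0.22348465 -4.77863936] [-0.0206203  -0.01911269 -0.00961778]
```

Emit:
play_rows:
  steps:
    - [[0,0,0.002,0],[0,0,0.002,0],[0,0,0.001,0],[0,0,0.001,0],[0,0,0.001,0]]

```text
time: 24.55
ee_pos: [0.5924, 0.175, 0.1956]
tcp_rot: [180.0, -0.3, 168.5]
wrist_force: [0.1, -0.4, -4.8]
opening: 0.0162
grasp_force: 59.2
```

Emit:
play_rows:
  steps:
    - [[0,0,0.001,0],[0,0,0.001,0],[0,0,0.001,0],[0,0,0.001,0],[0,0,0.001,0]]

```text
time: 24.97
ee_pos: [0.5923, 0.175, 0.1906]
tcp_rot: [180.0, -0.3, 168.5]
wrist_force: [0.3, -0.6, -4.4]
opening: 0.0159
grasp_force: 59.2
```

Emit:
play_rows:
  steps:
    - [[0,0,0.001,0],[0,0,0.001,0],[0,0,0.001,0],[0,0,0,0],[0,0,0,0]]

```text
time: 25.38
ee_pos: [0.5925, 0.1748, 0.1886]
tcp_rot: [180.0, -0.2, 168.5]
wrist_force: [-2.5, -4.4, 5.2]
opening: 0.016
grasp_force: 60.1
```

Emit:
play_rows:
  steps:
    - [[0,0,0.001,0],[0,0,0,0],[0,0,0,0],[0,0,0,0],[0,0,0,0]]

```text
time: 25.8
ee_pos: [0.5925, 0.1746, 0.1885]
tcp_rot: [180.0, -0.1, 168.5]
wrist_force: [-3.8, -4.4, 10.1]
opening: 0.0159
grasp_force: 61.0
```

Emit:
play_rows:
  steps:
    - [[0,0,0,0],[0,0,0,0],[0,0,0,0],[0,0,0,0],[0,0,0,0]]
  gripper: 0.05

```text
time: 26.22
ee_pos: [0.5923, 0.1751, 0.1863]
tcp_rot: [180.0, -0.3, 168.5]
wrist_force: [0.1, 0.2, 0.4]
opening: 0.0497
grasp_force: 0.0
```

Emit:
play_rows:
  steps:
    - [[0,0,-0.01,0],[0,0,-0.02,0],[0,0,-0.03,0],[0,0,-0.03,0],[0,0,-0.03,0]]

```text
time: 26.63
ee_pos: [0.5924, 0.1748, 0.3087]
tcp_rot: [180.0, -0.2, 168.5]
wrist_force: [0.7, -0.0, 0.9]
opening: 0.0503
grasp_force: 0.0
```

Emit:
play_rows:
  steps:
    - [[0.02,-0.03,0,0],[0.02,-0.03,0,0],[0.02,-0.03,0,0],[0.02,-0.03,0,0],[0.02,-0.03,0,0]]

```text
time: 27.05
ee_pos: [0.4636, 0.0469, 0.3077]
tcp_rot: [180.0, -0.2, 168.5]
wrist_force: [0.8, -1.0, -0.0]
opening: 0.0501
grasp_force: 0.0
```

Emit:
play_rows:
  steps:
    - [[0,-0.03,0,0],[0,-0.03,0,0],[0,-0.03,0,0],[0,0,0,0],[0,0,0,0]]

```text
time: 27.47
ee_pos: [0.4468, -0.0415, 0.3081]
tcp_rot: [180.0, -0.2, 168.4]
wrist_force: [0.4, 1.0, -0.5]
opening: 0.0499
grasp_force: 0.0
```

```bash
python3 - <<'E'
from h import *
import pickle
S=bot.camera('side');T=bot.camera('top');pickle.dump((S,T),open('f.pkl','wb'))
cv2.imwrite('pics/f.png',np.hstack([cv2.resize(S['img'][170:320,210:360],(500,500),interpolation=cv2.INTER_CUBIC),cv2.resize(T['img'][160:285,200:275],(300,500),interpolation=cv2.INTER_CUBIC)]))
o=bot.get_obs();print(o['time'],o['ee_pos'])
E
```

```text
27.5667 [ 0.44717366 -0.04012615  0.3075893 ]
```

View pics/f.png

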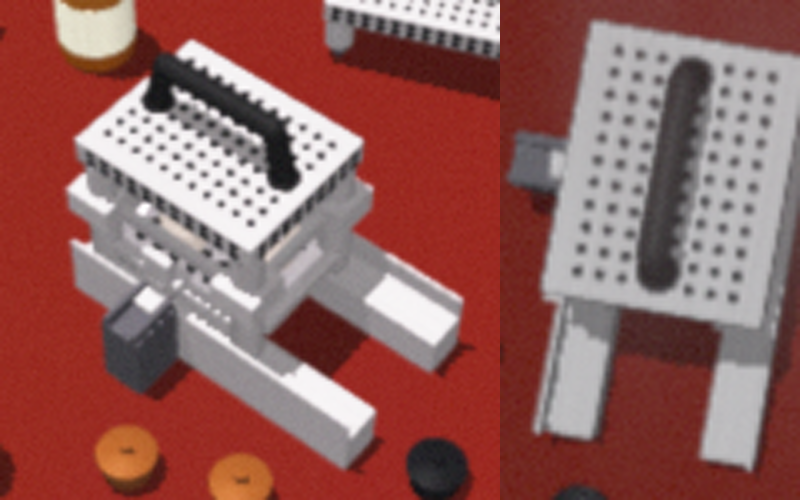

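The guard looks level, with its posts in the sockets. I'll do a quick height check from the box corners.

```bash
python3 - <<'E'
from h import *
import pickle
S,T=pickle.load(open('f.pkl','rb'))
t=np.array([(592-500,22),(545-500,293),(768-500,325)])/4.+[200,160]-.4
s=np.array([(78,140),(250,248),(363,147)])*.3+[210,170]-.4
print(tri(T,t,S,s).round(4))
E
```

```text
[[0.6785 0.22   0.1621 0.0009]
 [0.5295 0.2492 0.1638 0.0033]
 [0.5069 0.1263 0.1512 0.001 ]]
```

```bash
python3 - <<'E'
from h import *
import pickle
S,T=pickle.load(open('f.pkl','rb'))
e=np.radians(-11.5);u=np.array([np.cos(e),np.sin(e)]);n=np.array([-u[1],u[0]]);g=np.array([.5927,.1745])
for z in (.164,.172):
  P=np.array([np.r_[g+a*.077*u+b*.062*n,z] for a,b in ((1,1),(1,-1),(-1,1),(-1,-1))])
  print(z,((proj(S,P)+.4-[210,170])/.3).round(),((proj(T,P)+.4-[200,160])*4+[500,0]).round())
E
```

```text
0.164 [[ 75. 137.]
 [192.  37.]
 [251. 250.]
 [366. 138.]] [[592.  19.]
 [810.  57.]
 [541. 290.]
 [762. 328.]]
0.172 [[ 74. 129.]
 [192.  29.]
 [252. 242.]
 [366. 130.]] [[590.  16.]
 [810.  54.]
 [539. 290.]
 [761. 329.]]
```

```bash
python3 -c "
from workcell import bot
print(bot.job_done())"
```

```text
the job is handed in; nothing more can be done
None
```

The job is handed in at about 28 s: the tier is home with both crucibles standing, the bolt is in to its end stop, and the matching guard sits in all four sockets. The cameras put the guard's box at the fully home height, nothing else on the bench was touched, and no verdict came back.

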